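# Empty the locked sample hand-over box

## Robot

A 7-joint arm with a two-finger parallel gripper is mounted at the origin on the work surface; the furniture and walls round the work are solid. World frame = base frame: x ahead of the robot, y to its left, z up, the work surface at z = 0. Lengths are in m, angles in degrees, forces in N, time in s.
With the tool pointing down it reaches from about 0.425 to 0.875 m from the base axis. Payload 4.7 kg.
Tool frame: the origin (TCP) lies midway between the tips of the shut fingers; the grasp point (between the pads) lies 19 mm behind it; z points along the fingers, y is the line along which they close (so a half turn about z gives the same grasp; the last joint's range is limited). The gripper opens to 87 mm and grips with 3 to 60 N. Pads are 19 mm wide; open, the fingers measure 117 mm over their backs; the gripper's body (75 mm by 190 mm) begins 51 mm behind the grasp point.
Start: joints at [64.635, 18.392, -4.016, 83.108, 1.295, 78.541, -3.26], TCP at [0.287, -0.583, 0.223] pointing down, gripper open.
Joint ranges: [-163.93, 163.93], [-17.29, 119.83], [-79.2, 71.16], [3.27, 140.29], [-89.18, 269.18], [5.43, 117.66], [-154.24, 154.24]. Speed limits (degrees/s): [147.25, 147.25, 180, 180, 180, 180, 180].

## Interface

Orientations are given as [roll, pitch, yaw] about the fixed x, y, z axes, in that order (R = Rz(yaw) Ry(pitch) Rx(roll)).
In Python, from cell import env, viewer, boxes_of, masks_of gives the robot as it stands. The module is installed in compiled form; this text tells all that it offers.
- The arm moves only by the tool apply_moves, never from a script. Its argument "moves" is a list of rows, each a list of 7 numbers: the shift along the tool's x, y, z scaled (see below), then the turn, a rotation vector about the tool's x, y, z scaled (see below), then the opening, from 0 (shut) to 1 (fully open). A call has 1 to 20 rows; each row is the pose to reach, as a shift and turn from the pose commanded when the call began, along the tool's axes at that moment; what a row does not reach only later rows make up. The controller multiplies each number of a shift by 0.2 m and each number of a turn by 1.5 rad. A row lasts 1/10 s, in which the tool goes at most 50 mm and 8.59 degrees, less where a joint would pass 70% of its speed; a pose out of reach is approached as far as the arm can. A call with a number of a shift or a turn outside -1 to 1 is refused whole. A call with a gripper value outside its range is refused whole. The fingers move at their own pace and stop on an object; "grip_force" is the grip in N (left out, the last holds). Time passes only in rows, so rows that repeat a pose let the fingers close. It gives the time, the measured TCP pose, the force, the opening and the grip force at its end, in the units of the state.
- env.get_obs(): the state, without advancing time (a new reading comes with each control period).
- viewer.read_camera(name): name is "scene" or "side" or "wrist"; returns the picture (480x640x3 uint8, red, green, blue); there is no depth.
- viewer.get_calibration(name): a dict with "fov_y" (degrees; the focal length in pixels is half the picture's height over the tangent of half this angle, whatever the lens; pixels are square), "cx", "cy" (the principal point, pixels), "position" and "orientation" of the camera in the world. Camera axes: x right, y up, looking along -z (the intrinsics and any distortion apply to the point x, -y, -z); pixel columns grow to the right and rows downward; lengths in m; the calibration is good to about 2 mm. A picture is of the moment at which its call begins: read the wrist's pose just before it. get_calibration takes no time and is no camera call; for the wrist camera it gives the pose at the moment of the call.
- env.sign_off(): hands the job in; it is judged then, once.
Trained networks look in the newest picture that a camera, given by its name, has taken for a name from the list of things; names that differ only in an ending like _2 or _b are one class to them, and where a whole thing is asked for, a point or a joint stands for the part that bears it (a point fixed in the world has none). Each returns a list of dicts, best first, with "conf" (0 to 1); they miss things now and then, are a little off and sometimes report something else, mostly with a low value. They report only what shows in the picture. A call takes as long as a camera call.
- boxes_of(camera, target): "location" ([column, row] in pixels, amid what is visible of it).
- masks_of(camera, target): "pixels" (480x640 bool, what is visible of it) and "location" ([column, row] in pixels, amid what is visible of it).
The state is a dict: "time_s": time; "qpos": joint angles; "joint_velocities": joint speeds; "effort": joint torques, N m; "tool_pos": TCP position; "tool_rot": TCP orientation; "force": force on the tool from outside, world axes, zero at the start; "wrist_torque": the same for the moment, N m; "grip_width": finger opening in m; "grasp_force": force on a finger pad.
Only numpy, scipy, OpenCV 4.12 (cv2) and the standard library are available. Lean on these libraries where they do the work, as an engineer would, in place of code of your own. Each camera call takes 0.05 s, during which the arm holds its last target. There are 200 camera calls.

## Task

The overnight culture dishes are locked in the sample hand-over box. Turn the key in its lid panel a quarter turn clockwise to free the latch, swing the panel up by its bar until it stands open, then slide the tray with both dishes straight out of the box's open end until it is clear of the box and set it down flat on the table. Slide the tray rather than lifting it, keep it level so that the dishes stay on it, and leave the key turned, the panel open and the two bottles behind the box where they are.

Things in the scene. Friction and masses are not known exactly. Their poses are not given: they have to be found in the camera images.
- handover_box: grey sheet-metal box, 130 (x) by 160 (y) mm, 62 high (67 with panel), fixed; origin: centre of its underside; -x points out of its open end (the front), z up. The tray lies on its 8 mm deck, which ends 65 mm in front of the origin in a plain step down to the table, no sill; 6 mm side walls, 148 mm between them; deck, side and rear walls are fixed
- panel (a joint): white panel, the top of the box (5 mm plate with a clear window; 20 mm lip over the open end keeps the tray in), hinged along the top of the box's -y wall; 0 shut, grows as its +y edge swings up and over, 1.57 upright, stop 1.8. Friction hinge: stays where left; about 5 N at the bar moves it. While locked it cannot rise over about 0.04 rad
- panel_hinge (a point): point on the hinge line beside the bar's middle; the hinge line runs along the box's x axis, 78 mm to the -y side of the box's centre and 64.5 mm above the table; positive turns are right-handed about +x; this frame turns with the panel
- panel_bar (a point): centre of the bar handle on the panel: a steel round bar 9 mm thick, 52 mm between its two posts, parallel to the hinge line (box x), its middle 29 mm in front of the box's centre, standing 34 mm (centre) above the panel's top face, 16 mm in from the panel's +y edge; 142 mm from the hinge line across and 36.5 mm above it when shut; axes of the panel
- key (a joint): the key in the cam lock on the panel, turning about the panel's normal; 0 = locked, the bow's broad side then lies along the box's y axis; grows clockwise seen from above; stop at 1.571 with the bow along the box's x axis. The cam under the panel comes free of its catch at about 1.15. Light friction, 0.05 N m; it stays where it is left
- key_bow (a point): centre of the black key bow, 26 mm wide, 8 mm thick and 24 mm high, standing upright on the panel with its underside about 14 mm above the panel's top face, 20 mm behind and 42 mm to the +y side of the box's centre; its x axis goes through the bow's thickness, its y axis along the 26 mm width; it turns with the key
- tray_grip (a point): point to hold on the tray's tall front plate, at the middle of its width: the plate is 8 mm thick (tray x), 138 mm wide (tray y), its top 48 mm above the tray's underside; this point lies in the middle of its thickness, 30 mm above the tray's underside and 48 mm in front of the tray's centre; axes of the tray. There are 27 mm or more between the plate and the dishes
- tray_mid (a point): centre of the underside of the tray: an aluminium tray 104 mm (x) by 138 mm (y), floor 3 mm, side and rear rim 11 mm high, about 0.22 kg; its -x end with the tall plate closes the open end of the box; it lies loose on the deck with about 5 mm of play to each side
- dish_a_mid (a point): centre of one culture dish, 60 mm across and 14 mm high, lying loose on the tray, 17 mm behind and 33 mm to the +y side of the tray's middle
- dish_b_mid (a point): centre of the other culture dish, the same, on the -y side
- reagent_b: small dropper bottle 33 mm across, 62 mm high, standing behind the box near the table's back edge; origin at its underside; leave alone
- reagent_c: dropper bottle 35 mm across, 74 mm high, standing behind the box, between it and the centrifuge; origin at its underside; leave alone

How it is judged:
By the outcome, as a careful person would: the job done as asked, in the order asked, and still so for the second after the job is handed in, with the robot touching nothing.
It also fails if it takes over 67 s, if anything falls off the work surface, if the arm or the gripper's body presses on something with over 40 N, if the wrist force passes 120 N, or if a joint passes its speed limit or range.

## Working session

There is one attempt and no reset: what is moved stays moved. The work goes in short steps, Python scripts to look and compute and a tool call to move; the robot and the scene stay as the last step left them, time stands still between calls to the robot, and variables do not carry over. Pictures are saved under pics/ and viewed, at most 10 in all, crops included, and the job is handed in when it is done.

Besides the shell and the picture viewer there is one more tool, called after ">>>" by a JSON object that holds its "name" and its "arguments". apply_moves: Moves the arm, as the interface text tells. Shifts and turns lie within -1 to 1; 1 stands for 0.2 m of shift or 1.5 rad of turn. Its arguments: {"type":"object","properties":{"moves":{"type":"array","items":{"type":"array","items":{"type":"number","minimum":-1,"maximum":1}}},"grip_force":{"type":"number"}},"required":["moves"]}

```bash
mkdir -p pics; ls; python3 - <<'E'
from cell import env, viewer, boxes_of, masks_of
import cv2
o=env.get_obs(); print({k:o[k] for k in('time_s','tool_pos','tool_rot','force','grip_width')})
for c in('scene','side'):
    im=viewer.read_camera(c); cv2.imwrite(f'pics/{c}0.png',im[:,:,::-1]); print(c,viewer.get_calibration(c))
    for t in('handover_box','key_bow','panel_bar','tray_grip','dish_a_mid','reagent_b','reagent_c'):
        print(t,[(d['location'],round(d['conf'],2)) for d in boxes_of(c,t)][:3])
E
```

```text
pics
{'time_s': 0.0, 'tool_pos': array([ 0.28639845, -0.58284375,  0.22142784]), 'tool_rot': array([-1.79885828e+02,  5.95798071e-03,  2.61741705e+01]), 'force': array([-0.5046181 , -0.1552027 ,  0.91738955]), 'grip_width': 0.08695362171941842}
scene {'fov_y': 46.36741490226444, 'cx': 317.16305000097236, 'cy': 242.2991774402493, 'position': array([ 0.57972428, -0.66622872,  0.83344218]), 'orientation': array([33.46432902,  0.16639018, 13.3458015 ])}
handover_box [([303.0, 282.9], 0.82)]
key_bow []
panel_bar [([301.1, 275.4], 0.98)]
tray_grip []
dish_a_mid []
reagent_b [([363.4, 200.5], 0.94), ([332.0, 198.1], 0.55)]
reagent_c [([363.4, 200.5], 0.94), ([332.0, 198.1], 0.55)]
side {'fov_y': 51.53777566061625, 'cx': 316.15065348738716, 'cy': 245.74504178554642, 'position': array([ 0.27529574, -0.86094644,  0.58058694]), 'orientation': array([ 54.58436646,  -1.13623485, -13.3379114 ])}
handover_box [([329.3, 281.7], 0.91)]
key_bow [([300.0, 254.2], 0.84), ([328.4, 278.9], 0.48)]
panel_bar [([324.9, 279.3], 0.83), ([300.7, 252.6], 0.56)]
tray_grip [([331.0, 313.2], 0.84)]
dish_a_mid []
reagent_b [([334.0, 226.2], 0.86), ([306.5, 232.6], 0.64)]
reagent_c [([334.0, 226.2], 0.86), ([306.5, 232.6], 0.64)]
```

View pics/scene0.png

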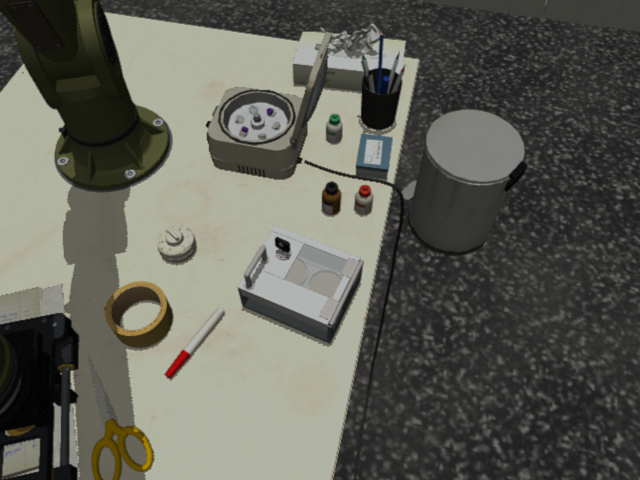

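View pics/side0.png

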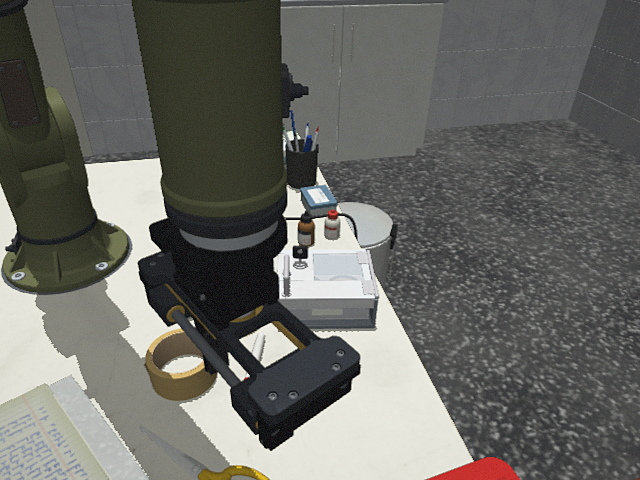

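The scene picture shows the box at about (303,283), with its open front toward the bottom, the bar at (256,263) and the key at (283,245). The hinge is on the right and the bottles are behind it at (332,198) and (363,200). I'll enlarge it to pick corners.

```bash
python3 - <<'E'
import cv2
im=cv2.imread('pics/scene0.png')[220:345,228:378]
cv2.imwrite('pics/crop1.png',cv2.resize(im,None,fx=4.8,fy=4.8,interpolation=cv2.INTER_CUBIC))
E
```

```text
(no output)
```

View pics/crop1.png

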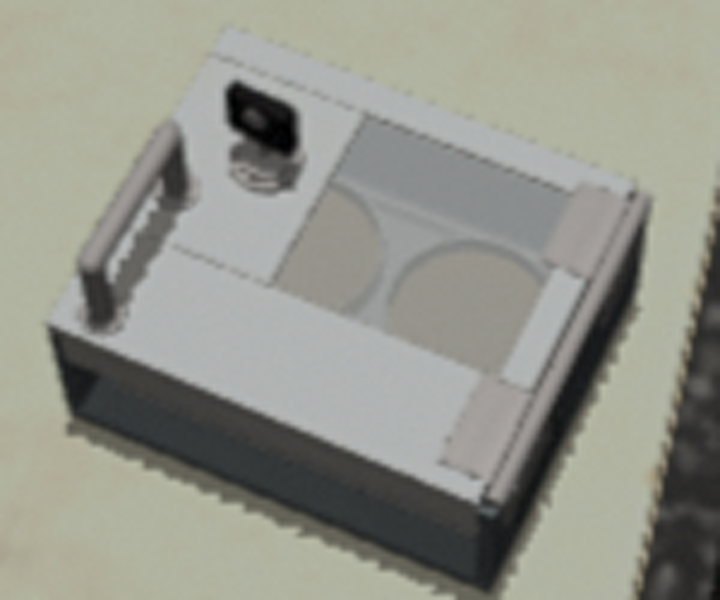

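```bash
cat > h.py <<'E'
import numpy as np
from scipy.spatial.transform import Rotation as R
from scipy.optimize import least_squares
def eul(e): return R.from_euler('xyz',e,degrees=True).as_matrix()
def proj(P,c):
    p=(np.atleast_2d(P)-c['position'])@eul(c['orientation'])
    f=240/np.tan(np.radians(c['fov_y']/2))
    return np.c_[c['cx']+f*p[:,0]/-p[:,2], c['cy']-f*p[:,1]/-p[:,2]]
def b2w(s,P): # s: x,y,yaw rad
    return np.atleast_2d(P)@R.from_euler('z',s[2]).as_matrix().T+np.array([s[0],s[1],0])
def fit(obs,s0): # obs: list of (P_box, pixel, calib)
    f=lambda s: np.concatenate([(proj(b2w(s,P),c)[0]-u) for P,u,c in obs])
    r=least_squares(f,s0,loss='soft_l1'); return r.x, f(r.x).reshape(-1,2)
BAR=np.array([-.029,.064,.101]); KEY=np.array([.020,.042,.093])
def move(o,pos,rot): # row numbers for absolute target from obs/commanded pose (pos,rotmat)
    p0,R0=o
    d=R0.T@(np.array(pos)-p0)/.2; w=R.from_matrix(R0.T@rot).as_rotvec()/1.5
    return np.round(np.r_[d,w],4)
E
python3 - <<'E'
from cell import viewer
from h import *
c=viewer.get_calibration('scene')
k=[((-65,-80,0),(490,590)),((-65,80,0),(72,420)),((-65,80,67),(50,325)),((65,80,67),(225,32)),((65,-78,66),(635,188)),((-3,64,101),(170,130)),((-55,64,101),(92,255)),((20,42,93),(262,115))]
obs=[(np.array(P)/1000,np.array(u)/4.8+[228,220],c) for P,u in k]
s,r=fit(obs,[.6,-.25,1.6]); print(s,np.degrees(s[2])); print(r.round(1))
for n,P in(('bar',BAR),('key',KEY),('front',[-.065,0,0]),('traygrip',[-.05,0,.038])): 
    w=b2w(s,P)[0]; print(n,w,np.hypot(*w[:2]))
from cell import env
q=env.get_obs(); print(viewer.get_calibration('wrist'), q['tool_pos'],q['tool_rot'])
E
```

```text
[ 0.44984324 -0.23484078  1.37840423] 78.97674496891221
[[ 0.7  0.7]
 [-0.7 -1. ]
 [-1.  -0.8]
 [ 0.1 -1.9]
 [ 2.4 -1.1]
 [-0.4  1.1]
 [ 0.   1.4]
 [-0.   0.6]]
bar [ 0.38147905 -0.25106844  0.101     ] 0.45668547887059263
key [ 0.4124423  -0.20717907  0.093     ] 0.46155370290581177
front [ 0.43741476 -0.29864151  0.        ] 0.529639896063699
traygrip [ 0.44028287 -0.28391826  0.038     ] 0.5238879494854305
{'fov_y': 66.19337948001039, 'cx': 315.20539926217646, 'cy': 236.53687755400725, 'position': array([ 0.36223393, -0.54619941,  0.38439476]), 'orientation': array([-1.78074830e+01,  1.47168423e-02, -6.37681678e+01])} [ 0.28667732 -0.58339142  0.22263215] [1.79991924e+02 3.99106720e-03 2.61718581e+01]
```

```bash
cat >> h.py <<'E'
import json,os
def Rd(yaw,roll=180.): return eul([roll,0,yaw])
def plan(pos0,yaw0,targets):
    for p,y in targets: print(move((np.array(pos0),Rd(yaw0)),p,Rd(y)).tolist())
def ground(u,c,z=0):
    f=240/np.tan(np.radians(c['fov_y']/2))
    d=eul(c['orientation'])@np.array([(u[0]-c['cx'])/f,-(u[1]-c['cy'])/f,-1])
    return c['position']+d*(z-c['position'][2])/d[2]
E
python3 - <<'E'
from cell import viewer
from h import *
c=viewer.get_calibration('scene')
for n,u in dict(cf1=(215,165),cf2=(298,172),pen1=(222,312),pen2=(168,375),botb=(364,212),botc=(332,212)).items(): print(n,ground(u,c).round(3))
print(ground((318,120),c,.08),ground((328,40),c,.2))
s=[.450,-.235,1.3784]
print(b2w(s,[[-.194,.069,0],[-.194,-.069,0],[-.09,.069,0],[-.09,-.069,0]]).round(3))
plan([.287,-.583,.223],26.17,[([.4124,-.2072,.22],97.67)])
plan([.4124,-.2072,.22],97.67,[([.4124,-.2072,.22],169)])
E
```

```text
cf1 [ 0.213  0.    -0.   ]
cf2 [0.376 0.02  0.   ]
pen1 [ 0.329 -0.301  0.   ]
pen2 [ 0.283 -0.422  0.   ]
botb [ 0.519 -0.046  0.   ]
botc [ 0.461 -0.059  0.   ]
[0.40044291 0.08683545 0.08      ] [0.40045441 0.1650091  0.2       ]
[[ 0.345 -0.412  0.   ]
 [ 0.481 -0.439  0.   ]
 [ 0.365 -0.31   0.   ]
 [ 0.501 -0.337  0.   ]]
[1.3914, -1.4099, 0.015, 0.0, 0.0, -0.8319]
[0.0, 0.0, 0.0, 0.0, 0.0, -0.83]
```

>>> {"name": "apply_moves", "arguments": {"moves": [[0.7, -0.7, 0, 0, 0, -0.8, 0.4], [0.7, -0.7, 0, 0, 0, -0.8, 0.4], [0.7, -0.7, 0, 0, 0, -0.8, 0.4], [0.7, -0.7, 0, 0, 0, -0.8, 0.4], [0.7, -0.7, 0, 0, 0, -0.8, 0.4], [0.7, -0.7, 0, 0, 0, -0.8, 0.4], [0.7, -0.7, 0, 0, 0, -0.8, 0.4], [0.7, -0.7, 0, 0, 0, -0.8, 0.4], [0.7, -0.7, 0, 0, 0, -0.8, 0.4], [0.7, -0.7, 0, 0, 0, -0.8, 0.4]]}}

```text
time_s: 1.8
tool_pos: [0.3506, -0.396, 0.2226]
tool_rot: [180.0, 0.0, 94.7]
force: [0.3, -0.5, 0.7]
grip_width: 0.0349
grasp_force: 0.0
```

```bash
python3 - <<'E'
from h import *
p=np.array([.287,-.583,.223])+Rd(26.17)@[.14,-.14,0]; print(p)
plan(p,94.92,[([.4124,-.2072,.22],169)])
E
```

```text
[ 0.35090348 -0.39560644  0.223     ]
[0.9122, 0.3871, 0.015, -0.0, 0.0, -0.862]
```

>>> {"name": "apply_moves", "arguments": {"moves": [[0.912, 0.387, 0.015, 0, 0, -0.862, 0.4], [0.912, 0.387, 0.015, 0, 0, -0.862, 0.4], [0.912, 0.387, 0.015, 0, 0, -0.862, 0.4], [0.912, 0.387, 0.015, 0, 0, -0.862, 0.4], [0.912, 0.387, 0.015, 0, 0, -0.862, 0.4], [0.912, 0.387, 0.015, 0, 0, -0.862, 0.4], [0.912, 0.387, 0.015, 0, 0, -0.862, 0.4], [0.912, 0.387, 0.015, 0, 0, -0.862, 0.4], [0.912, 0.387, 0.015, 0, 0, -0.862, 0.4], [0.912, 0.387, 0.015, 0, 0, -0.862, 0.4], [0.912, 0.387, 0.015, 0, 0, -0.862, 0.4]]}}

```text
time_s: 2.9
tool_pos: [0.4121, -0.2076, 0.2196]
tool_rot: [-180.0, 0.0, 168.8]
force: [0.7, 0.6, 0.2]
grip_width: 0.0348
grasp_force: 0.0
```

```bash
python3 - <<'E'
from cell import env, viewer, boxes_of, masks_of
import cv2,json
o=env.get_obs(); print(o['time_s'],o['tool_pos'],o['tool_rot'])
c=viewer.get_calibration('wrist'); im=viewer.read_camera('wrist'); cv2.imwrite('pics/w1.png',im[:,:,::-1])
json.dump({k:(v.tolist() if hasattr(v,'tolist') else v) for k,v in c.items()},open('w1.json','w')); print(c)
for t in('key_bow','panel_bar'):
    print(t,[(d['location'],round(d['conf'],2)) for d in boxes_of('wrist',t)][:3])
E
```

```text
2.9 [ 0.412057   -0.20757429  0.21959778] [-1.79994407e+02  6.51071225e-03  1.68794621e+02]
{'fov_y': 66.19337948001039, 'cx': 315.20539926217646, 'cy': 236.53687755400725, 'position': array([ 0.32873303, -0.19126013,  0.38137635]), 'orientation': array([-1.77816096e+01, -6.56550716e-03,  7.88508819e+01])}
key_bow [([315.2, 223.7], 0.9)]
panel_bar [([298.0, 243.3], 0.7)]
```

View pics/w1.png

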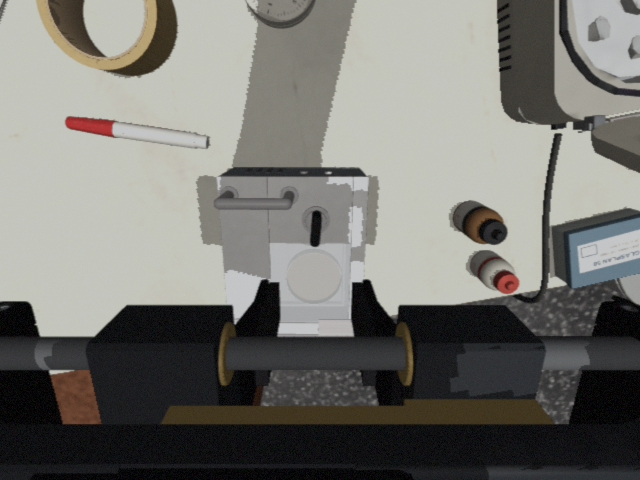

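The wrist picture shows the bar at (219–290, 203) and the key bow at about (316, 228). The box is closely aligned with the image axes. I'll overlay the predicted points for refinement.

```bash
python3 - <<'E'
from h import *
import cv2
c=json.load(open('w1.json')); c={k:np.array(v) if isinstance(v,list) else v for k,v in c.items()}
s=[.4498,-.2348,1.3784]
P=np.array([(-65,80,67),(65,80,67),(-65,80,0),(65,80,0),(-3,64,101),(-55,64,101),(20,29,105),(20,55,105),(20,29,81),(20,55,81)])/1000
uv=proj(b2w(s,P),c); print(uv.round(1))
im=cv2.imread('pics/w1.png')[155:275,190:390]; im=cv2.resize(im,None,fx=4,fy=4,interpolation=cv2.INTER_CUBIC)
for u in uv:
    cv2.drawMarker(im,tuple(int(round(t)) for t in (u-[190,155])*4),(0,0,255),0,12,1)
cv2.imwrite('pics/w1c.png',im)
E
```

```text
[[216.  176.8]
 [368.6 176.4]
 [232.8 166.9]
 [359.6 166.6]
 [286.3 203.8]
 [219.4 204. ]
 [316.  247.9]
 [315.9 216.3]
 [315.9 238.6]
 [315.8 209. ]]
```

View pics/w1c.png

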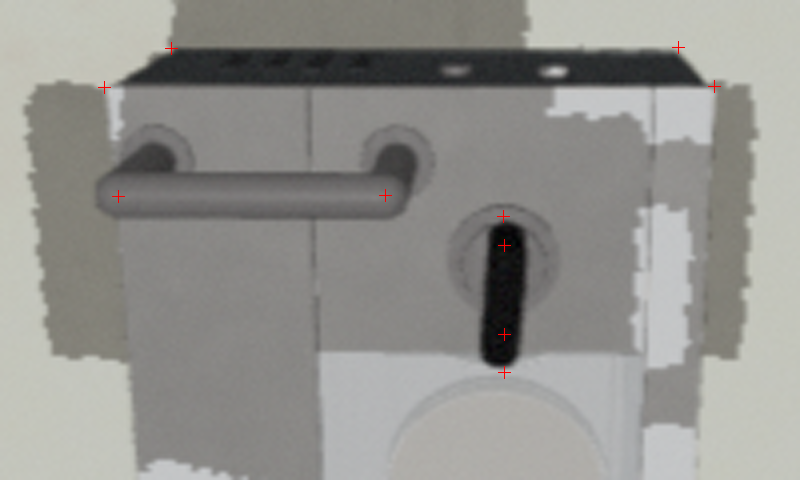

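The prediction fits to about 1 px, so I'll descend onto the key and grip it.

>>> {"name": "apply_moves", "arguments": {"moves": [[0, 0, 0.2, 0, 0, 0, 0.3], [0, 0, 0.4, 0, 0, 0, 0.3], [0, 0, 0.55, 0, 0, 0, 0.3], [0, 0, 0.65, 0, 0, 0, 0.3], [0, 0, 0.715, 0, 0, 0, 0.3], [0, 0, 0.715, 0, 0, 0, 0.3], [0, 0, 0.715, 0, 0, 0, 0], [0, 0, 0.715, 0, 0, 0, 0], [0, 0, 0.715, 0, 0, 0, 0], [0, 0, 0.715, 0, 0, 0, 0], [0, 0, 0.715, 0, 0, 0, 0]], "grip_force": 20}}

```text
time_s: 4.15
tool_pos: [0.4129, -0.2076, 0.0776]
tool_rot: [-180.0, 0.1, 169.0]
force: [-0.7, 2.0, 6.1]
grip_width: 0.008
grasp_force: 20.0
```

>>> {"name": "apply_moves", "arguments": {"moves": [[0, 0, 0, 0, 0, 0.08, 0], [0, 0, 0, 0, 0, 0.16, 0], [0, 0, 0, 0, 0, 0.24, 0], [0, 0, 0, 0, 0, 0.32, 0], [0, 0, 0, 0, 0, 0.4, 0], [0, 0, 0, 0, 0, 0.48, 0], [0, 0, 0, 0, 0, 0.56, 0], [0, 0, 0, 0, 0, 0.64, 0], [0, 0, 0, 0, 0, 0.72, 0], [0, 0, 0, 0, 0, 0.8, 0], [0, 0, 0, 0, 0, 0.88, 0], [0, 0, 0, 0, 0, 0.96, 0]]}}

```text
time_s: 5.35
tool_pos: [0.4128, -0.2078, 0.0776]
tool_rot: [179.9, 0.0, 86.2]
force: [0.4, 1.5, 5.2]
grip_width: 0.0079
grasp_force: 20.0
```

>>> {"name": "apply_moves", "arguments": {"moves": [[0, 0, 0, 0, 0, 0.05, 0], [0, 0, 0, 0, 0, 0.1, 0], [0, 0, 0, 0, 0, 0.1, 0], [0, 0, 0, 0, 0, 0.1, 0]]}}

```text
time_s: 5.75
tool_pos: [0.4128, -0.2078, 0.0776]
tool_rot: [179.9, 0.1, 78.0]
force: [-0.5, 1.7, 6.6]
grip_width: 0.0074
grasp_force: 20.0
```

```bash
python3 - <<'E'
from cell import env
o=env.get_obs(); print(o['tool_pos'],o['tool_rot'],o['force'],o['wrist_torque'],o['grip_width'])
E
```

```text
[ 0.41278817 -0.20782572  0.07764739] [1.79912300e+02 5.11365939e-02 7.79656898e+01] [-0.53426973  1.65345489  6.56848868] [0.27428038 0.11306769 0.17462356] 0.007395136564915782
```

```bash
python3 - <<'E'
from h import *
plan([.4124,-.2072,.077],77.9,[([.3815,-.2511,.142],79),([.3815,-.2511,.086],79)])
E
```

```text
[-0.247, -0.1051, -0.325, -0.0, 0.0, -0.0128]
[-0.247, -0.1051, -0.045, -0.0, 0.0, -0.0128]
```

>>> {"name": "apply_moves", "arguments": {"moves": [[0, 0, 0, 0, 0, 0, 0.2], [0, 0, 0, 0, 0, 0, 0.2], [0, 0, 0, 0, 0, 0, 0.2], [0, 0, -0.1, 0, 0, 0, 0.2], [0, 0, -0.2, 0, 0, 0, 0.2], [0, 0, -0.325, 0, 0, 0, 0.2], [0, 0, -0.325, 0, 0, 0, 0.4]]}}

```text
time_s: 6.45
tool_pos: [0.414, -0.2087, 0.1445]
tool_rot: [179.7, 0.1, 77.9]
force: [-0.1, 0.0, -0.5]
grip_width: 0.0203
grasp_force: 0.0
```

>>> {"name": "apply_moves", "arguments": {"moves": [[-0.247, -0.105, 0, 0, 0, -0.013, 0.45], [-0.247, -0.105, 0, 0, 0, -0.013, 0.45], [-0.247, -0.105, 0, 0, 0, -0.013, 0.45], [-0.247, -0.105, 0, 0, 0, -0.013, 0.45]]}}

```text
time_s: 6.85
tool_pos: [0.3812, -0.2508, 0.1409]
tool_rot: [-180.0, -0.0, 79.0]
force: [-0.6, 0.3, 0.8]
grip_width: 0.0384
grasp_force: 0.0
```

```bash
python3 - <<'E'
from cell import env, viewer
from h import *
import cv2
o=env.get_obs(); print(o['time_s'],o['tool_pos'],o['tool_rot'])
c=viewer.get_calibration('wrist'); im=viewer.read_camera('wrist')[:,:,::-1].copy()
s=[.4498,-.2348,1.3784]
P=np.array([(-3,64,101),(-55,64,101),(7,42,105),(33,42,105),(7,42,81),(33,42,81),(65,80,67),(-65,80,67)])/1000
uv=proj(b2w(s,P),c); print(uv.round(1))
for u in uv: cv2.drawMarker(im,tuple(int(round(t)) for t in u),(0,0,255),0,8,1)
cv2.imwrite('pics/w2.png',im)
E
```

```text
6.85 [ 0.38118467 -0.25077451  0.1409498 ] [-1.79960435e+02 -4.77543417e-02  7.90341643e+01]
[[316.4 226.4]
 [316.1 307.8]
 [356.3 211.1]
 [358.1 163.3]
 [352.2 201.7]
 [353.6 158.6]
 [290.  102.1]
 [293.5 296.9]]
```

View pics/w2.png

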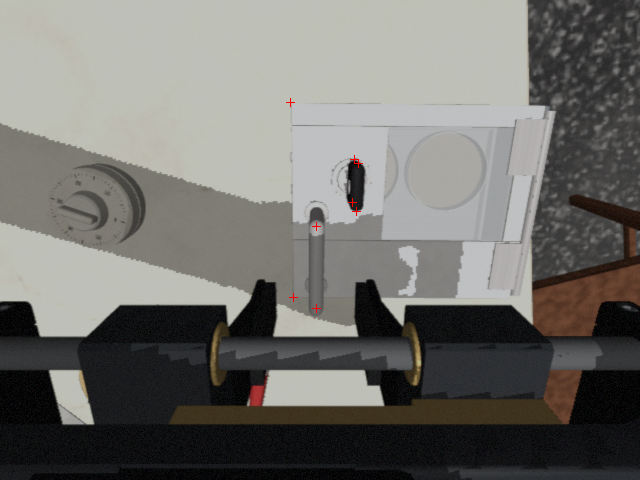

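The key bow at (356,185) lies along box x, so it is fully turned, and the bar at (316,267) sits between the fingers. Next I'll descend and grip the bar.

>>> {"name": "apply_moves", "arguments": {"moves": [[0, 0, 0.12, 0, 0, 0, 0.4], [0, 0, 0.22, 0, 0, 0, 0.4], [0, 0, 0.28, 0, 0, 0, 0.4], [0, 0, 0.28, 0, 0, 0, 0.4], [0, 0, 0.28, 0, 0, 0, 0], [0, 0, 0.28, 0, 0, 0, 0], [0, 0, 0.28, 0, 0, 0, 0], [0, 0, 0.28, 0, 0, 0, 0], [0, 0, 0.28, 0, 0, 0, 0], [0, 0, 0.28, 0, 0, 0, 0]], "grip_force": 30}}

```text
time_s: 7.9
tool_pos: [0.3814, -0.2518, 0.0861]
tool_rot: [180.0, 0.0, 79.0]
force: [-1.6, 0.1, 3.4]
grip_width: 0.0078
grasp_force: 30.0
```

```bash
python3 - <<'E'
import numpy as np
# bar arc: tool y = -box y, tool z = -z; tool x = box x. units /0.2
r=np.hypot(.142,.0365); a=np.arctan2(.0365,.142)
for t in list(range(0,96,4))+[94,95,96]:
    th=np.radians(t); y=r*np.cos(a+th)-.142; z=r*np.sin(a+th)-.0365
    print(t,round(-y/.2,3),round(-z/.2,3))
E
```

```text
0 -0.0 -0.0
4 0.014 -0.049
8 0.032 -0.097
12 0.053 -0.144
16 0.078 -0.189
20 0.105 -0.232
24 0.136 -0.273
28 0.169 -0.312
32 0.205 -0.349
36 0.243 -0.382
40 0.283 -0.414
44 0.326 -0.442
48 0.371 -0.467
52 0.417 -0.489
56 0.464 -0.508
60 0.513 -0.524
64 0.563 -0.536
68 0.613 -0.544
72 0.664 -0.549
76 0.715 -0.551
80 0.766 -0.548
84 0.817 -0.543
88 0.868 -0.533
92 0.917 -0.521
94 0.942 -0.513
95 0.954 -0.509
96 0.966 -0.505
```

>>> {"name": "apply_moves", "arguments": {"moves": [[0, 0.014, -0.049, 0, 0, 0, 0], [0, 0.032, -0.097, 0, 0, 0, 0], [0, 0.053, -0.144, 0, 0, 0, 0], [0, 0.078, -0.189, 0, 0, 0, 0], [0, 0.105, -0.232, 0, 0, 0, 0], [0, 0.136, -0.273, 0, 0, 0, 0], [0, 0.169, -0.312, 0, 0, 0, 0], [0, 0.205, -0.349, 0, 0, 0, 0], [0, 0.205, -0.349, 0, 0, 0, 0]]}}

```text
time_s: 8.8
tool_pos: [0.4208, -0.2598, 0.1572]
tool_rot: [-179.9, 0.0, 79.0]
force: [-7.1, -0.4, 5.2]
grip_width: 0.0078
grasp_force: 30.0
```

>>> {"name": "apply_moves", "arguments": {"moves": [[0, 0.038, -0.033, 0, 0, 0, 0], [0, 0.078, -0.065, 0, 0, 0, 0], [0, 0.121, -0.093, 0, 0, 0, 0], [0, 0.166, -0.118, 0, 0, 0, 0], [0, 0.212, -0.14, 0, 0, 0, 0], [0, 0.259, -0.159, 0, 0, 0, 0], [0, 0.308, -0.175, 0, 0, 0, 0], [0, 0.358, -0.187, 0, 0, 0, 0], [0, 0.408, -0.195, 0, 0, 0, 0], [0, 0.459, -0.2, 0, 0, 0, 0], [0, 0.51, -0.202, 0, 0, 0, 0], [0, 0.561, -0.199, 0, 0, 0, 0], [0, 0.612, -0.194, 0, 0, 0, 0], [0, 0.663, -0.184, 0, 0, 0, 0], [0, 0.712, -0.172, 0, 0, 0, 0], [0, 0.749, -0.16, 0, 0, 0, 0], [0, 0.749, -0.16, 0, 0, 0, 0], [0, 0.749, -0.16, 0, 0, 0, 0]]}}

```text
time_s: 10.6
tool_pos: [0.5699, -0.29, 0.1886]
tool_rot: [179.8, 0.1, 78.9]
force: [0.5, -4.3, -1.8]
grip_width: 0.0078
grasp_force: 30.0
```

```bash
python3 - <<'E'
from h import *
plan([.5688,-.2875,.28],79,[([.440,-.284,.28],164)])
E
```

```text
[-0.1057, -0.6355, -0.0, 0.0, 0.0, -0.989]
```

>>> {"name": "apply_moves", "arguments": {"moves": [[0, 0, 0, 0, 0, 0, 0.22], [0, 0, 0, 0, 0, 0, 0.22], [0, 0, 0, 0, 0, 0, 0.22], [0, 0, 0, 0, 0, 0, 0.22], [0, 0, -0.1, 0, 0, 0, 0.22], [0, 0, -0.2, 0, 0, 0, 0.22], [0, 0, -0.35, 0, 0, 0, 0.22], [0, 0, -0.46, 0, 0, 0, 0.22], [0, 0, -0.46, 0, 0, 0, 0.22]]}}

```text
time_s: 11.5
tool_pos: [0.5703, -0.2878, 0.2835]
tool_rot: [179.6, 0.1, 79.1]
force: [0.9, -0.3, 0.2]
grip_width: 0.0191
grasp_force: 0.0
```

>>> {"name": "apply_moves", "arguments": {"moves": [[-0.106, -0.3, 0, 0, 0, -0.1, 0.25], [-0.106, -0.636, 0, 0, 0, -0.989, 0.25], [-0.106, -0.636, 0, 0, 0, -0.989, 0.25], [-0.106, -0.636, 0, 0, 0, -0.989, 0.25], [-0.106, -0.636, 0, 0, 0, -0.989, 0.25], [-0.106, -0.636, 0, 0, 0, -0.989, 0.25], [-0.106, -0.636, 0, 0, 0, -0.989, 0.25], [-0.106, -0.636, 0, 0, 0, -0.989, 0.25], [-0.106, -0.636, 0, 0, 0, -0.989, 0.25], [-0.106, -0.636, 0, 0, 0, -0.989, 0.25], [-0.106, -0.636, 0, 0, 0, -0.989, 0.25], [-0.106, -0.636, 0, 0, 0, -0.989, 0.25], [-0.106, -0.636, 0, 0, 0, -0.989, 0.25]]}}

```text
time_s: 12.8
tool_pos: [0.4394, -0.2843, 0.279]
tool_rot: [180.0, -0.0, 163.9]
force: [-0.9, 0.2, -0.2]
grip_width: 0.0217
grasp_force: 0.0
```

```bash
python3 - <<'E'
from cell import env, viewer
from h import *
import cv2
o=env.get_obs(); print(o['time_s'],o['tool_pos'],o['tool_rot'])
c=viewer.get_calibration('wrist'); im=viewer.read_camera('wrist')[:,:,::-1].copy()
s=[.4498,-.2348,1.3784]
P=np.array([(-44,0,56),(-52,0,56),(-44,69,56),(-52,69,56),(65,80,62),(-65,80,62),(-44,-69,56),(-65,80,0)])/1000
uv=proj(b2w(s,P),c); print(uv.round(1))
cv2.imwrite('pics/w3raw.png',im); json.dump({k:(v.tolist() if hasattr(v,'tolist') else v) for k,v in c.items()},open('w3.json','w'))
im=cv2.resize(im[100:340,130:450],None,fx=2.5,fy=2.5,interpolation=cv2.INTER_CUBIC)
for u in uv: cv2.drawMarker(im,tuple(int(round(t)) for t in (u-[130,100])*2.5),(0,0,255),0,8,1)
cv2.imwrite('pics/w3.png',im)
E
```

```text
12.8 [ 0.43943928 -0.28425143  0.27897035] [ 1.79989888e+02 -2.82052464e-02  1.63906938e+02]
[[321.4 202.4]
 [313.9 203. ]
 [315.7 135.6]
 [307.9 136.3]
 [426.  114.1]
 [293.6 126.2]
 [326.4 262.4]
 [296.6 125.2]]
```

View pics/w3.png

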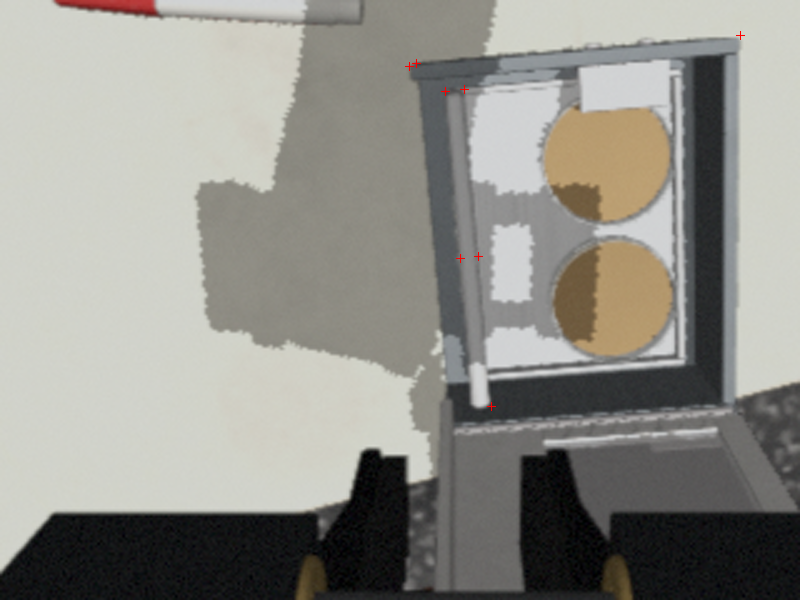

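The panel is upright and both dishes are on the tray. The tray plate's top runs along the predicted line, from (312,137) to (322,262) in full-picture pixels, so the tray is centred. I'll descend to the plate.

```bash
python3 - <<'E'
from h import *
t=b2w([.4498,-.2348,1.3784],[-.048,0,0])[0]; print(t)
p=np.array([.5688,-.2875,.28])+Rd(79)@[-.0212,-.1272,0]; y0=79+.989*1.5*180/np.pi; print(p,y0)
plan(p,y0,[([t[0],t[1],.10],168.98)])
E
```

```text
[ 0.44062185 -0.28191434  0.        ]
[ 0.43989187 -0.28403959  0.28      ] 163.99828890765764
[-0.0006, 0.0112, 0.9, -0.0, 0.0, -0.058]
```

>>> {"name": "apply_moves", "arguments": {"moves": [[0, 0.011, 0.2, 0, 0, -0.058, 0.25], [0, 0.011, 0.42, 0, 0, -0.058, 0.25], [0, 0.011, 0.64, 0, 0, -0.058, 0.25], [0, 0.011, 0.82, 0, 0, -0.058, 0.25], [0, 0.011, 0.9, 0, 0, -0.058, 0.25], [0, 0.011, 0.9, 0, 0, -0.058, 0.25]]}}

```text
time_s: 13.45
tool_pos: [0.4381, -0.281, 0.0964]
tool_rot: [179.9, -0.3, 169.0]
force: [0.4, 1.4, 0.0]
grip_width: 0.0213
grasp_force: 0.0
```

```bash
python3 - <<'E'
from cell import env, viewer
from h import *
import cv2
o=env.get_obs(); print(o['time_s'],o['tool_pos'],o['tool_rot'])
c=viewer.get_calibration('wrist'); im=viewer.read_camera('wrist')[:,:,::-1].copy()
cv2.imwrite('pics/w4.png',im)
s=[.4498,-.2348,1.3784]
print(proj(b2w(s,np.array([(-44,0,56),(-52,0,56),(-44,69,56),(-52,69,56),(-44,20,56),(-52,20,56)])/1000),c).round(1))
E
```

```text
13.45 [ 0.43813875 -0.28101123  0.09643902] [179.85079853  -0.30293896 168.95908101]
[[321.2 273.1]
 [307.8 273.1]
 [321.9 154.9]
 [307.1 154.9]
 [321.4 241.2]
 [307.6 241.2]]
```

View pics/w4.png

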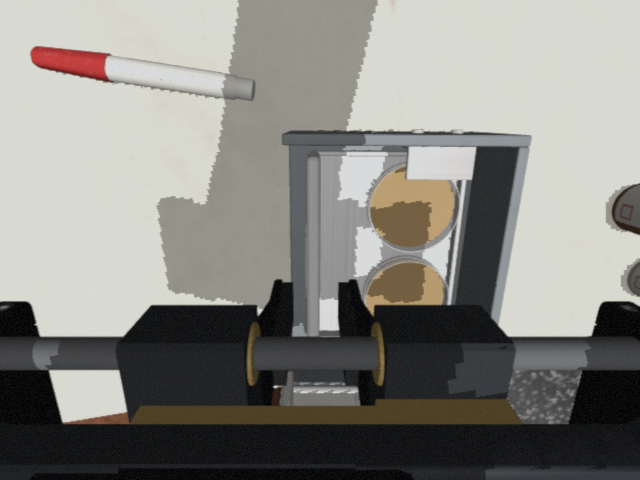

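The plate (306–320) lies midway between the fingers. I'll descend and grip.

>>> {"name": "apply_moves", "arguments": {"moves": [[0, 0, 0.1, 0, 0, 0, 0.25], [0, 0, 0.22, 0, 0, 0, 0.25], [0, 0, 0.32, 0, 0, 0, 0.25], [0, 0, 0.385, 0, 0, 0, 0.25], [0, 0, 0.385, 0, 0, 0, 0.25], [0, 0, 0.385, 0, 0, 0, 0.25], [0, 0, 0.385, 0, 0, 0, 0], [0, 0, 0.385, 0, 0, 0, 0], [0, 0, 0.385, 0, 0, 0, 0], [0, 0, 0.385, 0, 0, 0, 0], [0, 0, 0.385, 0, 0, 0, 0]], "grip_force": 40}}

```text
time_s: 14.6
tool_pos: [0.4408, -0.2828, 0.0233]
tool_rot: [-180.0, 0.1, 169.0]
force: [-1.6, 1.1, 6.2]
grip_width: 0.0076
grasp_force: 40.0
```

>>> {"name": "apply_moves", "arguments": {"moves": [[0, -0.015, 0, 0, 0, 0, 0], [0, -0.045, 0, 0, 0, 0, 0], [0, -0.09, 0, 0, 0, 0, 0], [0, -0.135, 0, 0, 0, 0, 0], [0, -0.18, 0, 0, 0, 0, 0], [0, -0.225, 0, 0, 0, 0, 0], [0, -0.27, 0, 0, 0, 0, 0], [0, -0.315, 0, 0, 0, 0, 0], [0, -0.36, 0, 0, 0, 0, 0], [0, -0.405, 0, 0, 0, 0, 0], [0, -0.45, 0, 0, 0, 0, 0], [0, -0.495, 0, 0, 0, 0, 0], [0, -0.54, 0, 0, 0, 0, 0], [0, -0.585, 0, 0, 0, 0, 0], [0, -0.63, 0, 0, 0, 0, 0], [0, -0.675, 0, 0, 0, 0, 0], [0, -0.705, 0, 0, 0, 0, 0], [0, -0.725, 0, 0, 0, 0, 0], [0, -0.725, 0, 0, 0, 0, 0], [0, -0.725, 0, 0, 0, 0, 0]]}}

```text
time_s: 16.6
tool_pos: [0.4126, -0.4243, 0.0222]
tool_rot: [180.0, -0.0, 169.0]
force: [-0.1, 0.1, -2.8]
grip_width: 0.0079
grasp_force: 40.0
```

```bash
python3 - <<'E'
from cell import env, viewer
import cv2
o=env.get_obs(); print(o['time_s'],o['tool_pos'],o['tool_rot'],o['force'],o['wrist_torque'])
im=viewer.read_camera('scene')[:,:,::-1]
cv2.imwrite('pics/s2.png',im)
E
```

```text
16.6 [ 0.41257353 -0.42434929  0.02222959] [ 1.79983943e+02 -8.47119607e-03  1.69027772e+02] [-0.11061503  0.10426948 -2.84749079] [ 0.01831297 -0.11259574  0.0001194 ]
```

View pics/s2.png

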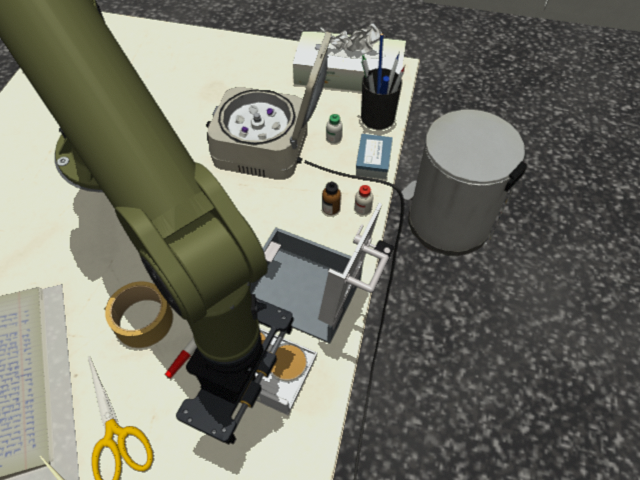

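The tray is out and in front of the box, level, with a dish visible at (288,362). The panel is open and the bottles are undisturbed. The −2.8 N on the wrist is the tray's full weight, so I'll lower it now.

>>> {"name": "apply_moves", "arguments": {"moves": [[0, 0, 0.008, 0, 0, 0, 0], [0, 0, 0.016, 0, 0, 0, 0], [0, 0, 0.024, 0, 0, 0, 0], [0, 0, 0.03, 0, 0, 0, 0], [0, 0, 0.034, 0, 0, 0, 0], [0, 0, 0.038, 0, 0, 0, 0], [0, 0, 0.038, 0, 0, 0, 0], [0, 0, 0.038, 0, 0, 0, 0]]}}

```text
time_s: 17.45
tool_pos: [0.4125, -0.4246, 0.0153]
tool_rot: [-180.0, -0.0, 169.0]
force: [-1.8, 3.0, 3.3]
grip_width: 0.0076
grasp_force: 40.0
```

>>> {"name": "apply_moves", "arguments": {"moves": [[0, 0, 0, 0, 0, 0, 0.24], [0, 0, 0, 0, 0, 0, 0.24], [0, 0, 0, 0, 0, 0, 0.24], [0, 0, 0, 0, 0, 0, 0.24], [0, 0, -0.05, 0, 0, 0, 0.24], [0, 0, -0.15, 0, 0, 0, 0.24], [0, 0, -0.3, 0, 0, 0, 0.24], [0, 0, -0.5, 0, 0, 0, 0.24], [0, 0, -0.7, 0, 0, 0, 0.24], [0, 0, -0.9, 0, 0, 0, 0.24], [0, 0, -0.9, 0, 0, 0, 0.24]], "grip_force": 10}}

```text
time_s: 18.55
tool_pos: [0.4155, -0.4272, 0.2026]
tool_rot: [-179.6, 0.6, 169.0]
force: [-0.0, -0.2, 0.3]
grip_width: 0.0207
grasp_force: 0.0
```

```bash
python3 - <<'E'
from cell import env, viewer
import cv2
o=env.get_obs(); print(o['time_s'],o['tool_pos'],o['force'],o['grip_width'])
im=viewer.read_camera('wrist')[:,:,::-1]
cv2.imwrite('pics/w5.png',im)
E
```

```text
18.55 [ 0.41547945 -0.42718546  0.20255477] [-0.03911839 -0.20256679  0.31466282] 0.020713448140066527
```

View pics/w5.png

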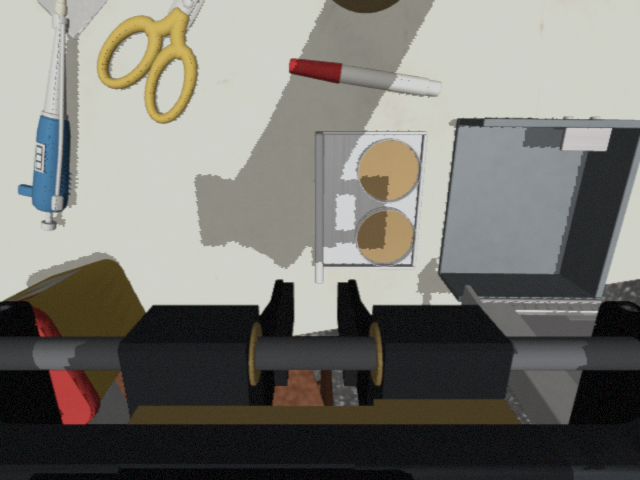

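The tray lies flat at (315–425, 130–268), clear of the box at 455 and beyond, with both dishes on it. The panel is still open, so I'll hand the job in.

```bash
python3 -c "
from cell import env
print(env.sign_off())"
```

```text
the job is handed in; nothing more can be done
None
```

Job handed in at about 18.6 s: the key is turned, the panel stands open, and the tray is flat on the table about 25 mm clear of the box with both dishes on it; the bottles were not touched.

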